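# Show the round cheese in its lever keeper

## Task

A customer wants to see the whole round cheese. Press the lever of the keeper that holds it fully down with closed fingertips so that its lid opens all the way, keep it open for two full seconds, then ease the lever back up under your fingertips, slowly to the very end, so that the lid shuts without slamming, and move clear. Work it by pressing the lever only: do not pinch the lever or touch the lids, do not open the other keeper, and leave everything else standing where it is.

Things in the scene. Friction and masses are not known exactly. Their poses are not given: they have to be found in the camera images.
- round_keeper: fixed counter keeper with the whole round cheese (a squat cylinder 98 mm across, 60 mm high) under a clear lid: wooden base 190 x 160 mm, grey gear case on its right side (y -80 to -110 mm, 90 mm high). The other keeper is the same but for its cheese. Origin: centre of the base's underside, on the worktop; its x axis points from the lever (front) to the lid hinge (rear), y to the left, z up; turned -0.4 to 0.15 rad from facing the robot squarely
- round_pad (a point): middle of the top face of this keeper's steel lever pad (fine dark grooves on top), 46 mm wide (keeper y) x 34 mm long x 8 mm thick, in front of the lid; it moves with the lever. At rest it lies at keeper x -166, y -65 mm, 94 mm above the worktop and leans 0.2 rad (front edge up); pressed to its stop it is at x -167 mm, 24 mm high, leaning 0.2 rad front edge down. The lever pivot is 175 mm behind the pad's middle
- round_lever (a joint): lever angle in rad: 0 at rest (up), 0.4 pressed fully down against a stop. Pressing takes about 3 to 7 N at the pad; weight and a spring bring it back up when it is let go
- round_lid (a joint): lid angle in rad: 0 shut, 1.0 fully open; geared to the lever: always 2.5 times the lever angle
- round_lid_front (a point): middle of the lower front edge of the lid, which is a clear open-bottomed box, 146 x 144 x 92 mm, hinged at its lower rear edge (hinge line 30 mm above the worktop at keeper x 75 mm); shut, its front face is at keeper x -71 mm and its top 115 mm high
- wedge_keeper: fixed counter keeper with the wedge of cheese under a clear lid: wooden base 190 x 160 mm, grey gear case on its right side (y -80 to -110 mm, 90 mm high). The other keeper is the same but for its cheese. Origin: centre of the base's underside, on the worktop; its x axis points from the lever (front) to the lid hinge (rear), y to the left, z up; turned -0.4 to 0.15 rad from facing the robot squarely
- wedge_pad (a point): middle of the top face of this keeper's steel lever pad (fine dark grooves on top), 46 mm wide (keeper y) x 34 mm long x 8 mm thick, in front of the lid; it moves with the lever. At rest it lies at keeper x -166, y -65 mm, 94 mm above the worktop and leans 0.2 rad (front edge up); pressed to its stop it is at x -167 mm, 24 mm high, leaning 0.2 rad front edge down. The lever pivot is 175 mm behind the pad's middle
- wedge_lever (a joint): lever angle in rad: 0 at rest (up), 0.4 pressed fully down against a stop. Pressing takes about 3 to 7 N at the pad; weight and a spring bring it back up when it is let go
- wedge_lid (a joint): lid angle in rad: 0 shut, 1.0 fully open; geared to the lever: always 2.5 times the lever angle
- wedge_lid_front (a point): middle of the lower front edge of the lid, which is a clear open-bottomed box, 146 x 144 x 92 mm, hinged at its lower rear edge (hinge line 30 mm above the worktop at keeper x 75 mm); shut, its front face is at keeper x -71 mm and its top 115 mm high
- tape_roll: loose bystander: roll of paper tape lying flat, 73 mm across, 19 mm high; origin at the centre of its underside
- tag_stand: loose bystander: price card in a small steel puck, 28 x 70 x 85 mm high; origin at the centre of its underside
- cheese_cut: loose bystander: small cut of cheese, 41 x 56 x 31 mm high; origin at the centre of its underside
- marker: loose bystander: felt marker lying down, 130 mm long, 14 mm thick; origin at the centre of its underside
- olive_jar: loose bystander: closed jar, 63 mm across, 109 mm high; origin at the centre of its underside
- honey_jar: loose bystander: closed jar, 65 mm across, 100 mm high; origin at the centre of its underside
- pepper_jar: loose bystander: slim spice jar, 45 mm across, 106 mm high; origin at the centre of its underside

How it is judged:
On the way, in this order (a step that is already met when the one before it is completed fails the run):
1. the lid over the round cheese is held wide open (at least 0.9 rad) for two seconds (value of joint round_lid above 0.9 rad), for 1.9 s.
2. that lid is shut again (value of joint round_lid below 0.03 rad), for 0.2 s.
At the end, for the whole second after the job is handed in: Both lids are shut (within 0.03 rad) and at rest, after the round cheese's lid was held open (0.9 rad or more of 1.0) for 2 s and let down gently; every bystander within 20 mm of its start (value of joint each of round_lid, wedge_lid below 0.03 rad and velocity of joint round_lid between -0.05 and 0.05 rad/s and not (distance of any of tape_roll, tag_stand, cheese_cut, marker, olive_jar, honey_jar, pepper_jar from where it was at the start of the episode above 0.02 m)); the robot touches nothing.
It fails at once if the lid slams: it closes faster than 1.5 rad/s (0.22 m/s at its front edge) within the last 0.3 rad (value of joint round_lid below 0.3 rad and velocity of joint round_lid below -1.5 rad/s).
It fails at once if the other keeper is opened (more than 0.1 rad) (value of joint wedge_lid above 0.1 rad).
It fails at once if a lid is touched with more than 1 N (contact force between any of the fingers, the arm and round_lid above 1 N or contact force between any of the fingers, the arm and wedge_lid above 1 N).
It fails at once if a lever pad is taken between the fingers ((x of the grasp point in the frame of round_pad between -0.03 and 0.03 m and y of the grasp point in the frame of round_pad between -0.045 and 0.045 m and z of the grasp point in the frame of round_pad between -0.025 and 0.004 m) or (x of the grasp point in the frame of wedge_pad between -0.03 and 0.03 m and y of the grasp point in the frame of wedge_pad between -0.045 and 0.045 m and z of the grasp point in the frame of wedge_pad between -0.025 and 0.004 m)).
It fails at once if a bystander is moved or lifted by more than 20 mm (distance of any of tape_roll, tag_stand, cheese_cut, marker, olive_jar, honey_jar, pepper_jar from where it was at the start of the episode above 0.02 m).
It also fails if it takes over 45 s, if anything falls off the work surface, if the arm or the gripper's body presses on something with over 40 N, if the wrist force passes 120 N, or if a joint passes its speed limit or range.

## Robot

A 6-joint arm with a two-finger parallel gripper is mounted at the origin on a cart in front of the work surface, level with it; the furniture and walls round the work are solid. World frame = base frame: x ahead of the robot, y to its left, z up, the work surface at z = 0. Lengths are in m, angles in rad, forces in N, time in s.
With the tool pointing down it reaches from about 0.375 to 0.975 m from the base axis. Payload 3.8 kg.
Tool frame: the origin (TCP) lies between the finger pads; the fingertips stand 22 mm ahead of it and the grasp point (between the pads) lies 3 mm ahead of it (bot.finger_overhang is the distance from the TCP to the fingertips, in m); x points along the fingers, y is the direction in which the jaws open and shut, and the axes are right-handed (so a half turn about x gives the same grasp; the last joint's range is limited). The gripper opens to 85 mm and grips with 20 to 120 N. Pads are 22 mm wide; open, the fingers measure 114 mm over their backs; the gripper's body (76 mm by 85 mm) begins 54 mm behind the grasp point. The pads swing forward as they close: fully open they stand 13 mm farther back than shut.
Start: joints at [1.08, 0.264, 1.604, -0, 1.274, -0.037], TCP at [0.296, 0.607, 0.253] pointing down, gripper open.
Joint ranges: [-2.63, 2.63], [-0.94, 2.18], [0.31, 2.57], [-1.31, 4.45], [0, 2.66], [-2.55, 2.55]. Speed limits (rad/s): [2.57, 2.57, 3.14, 3.14, 3.14, 3.14].

## Interface

Orientations are given as a rotation vector (axis times angle).
In Python, from workcell import bot gives the robot as it stands. The module is installed in compiled form; this text tells all that it offers.
- The arm moves only by the tool arm_command, never from a script. Its argument "series" is a list that holds one entry, the list of rows, each a list of 7 numbers: the turn, a rotation vector about the tool's x, y, z in rad, then the shift along the tool's x, y, z in cm, then the opening, from 0 (shut) to 1 (fully open). In form: [[[rx, ry, rz, x, y, z, grip], ...]]. A call has 1 to 10 rows; each row shifts and turns the pose as measured when the row begins, along the tool's axes as they then stand; what a row does not reach is not made up. A row lasts 1/10 s, in which the tool goes at most 50 mm and 8.59 degrees, less where a joint would pass 70% of its speed; a pose out of reach is approached as far as the arm can. A call is refused whole if a number of a shift passes 5 or a number of a turn 0.15, either way. A call with a gripper value outside its range is refused whole. The fingers move at their own pace and stop on an object; "newtons" is the grip in N (left out, the last holds). Time passes only in rows, so rows that do not move let the fingers close. It gives the time, the measured TCP pose, the force and the opening at its end, in the units of the state.
- bot.read_state(): the state, without advancing time (a new reading comes with each control period).
- bot.read_camera(name): name is "scene" or "top" or "wrist"; returns (picture, depth): 400x640x3 uint8, blue, green, red; 400x640 float32, m along the optical axis (not along the pixel's ray), 0 where there is no reading.
- bot.camera_info(name): a dict with "K" (3x3 intrinsics, pixels), "extrinsics" (4x4, takes a point from camera to world coordinates). Camera axes: x right, y down, z forward; pixel columns grow to the right and rows downward; lengths in m; the calibration is good to about 2 mm. A picture is of the moment at which its call begins: read the wrist's pose just before it. camera_info takes no time and is no camera call; for the wrist camera it gives the pose at the moment of the call.
- bot.finish_job(): hands the job in, once; it reports no verdict.
The state is a dict: "time": time; "q": joint angles; "joint_vel": joint speeds; "joint_torque": joint torques, N m; "tool_pos": TCP position; "tcp_rot": TCP orientation; "wrist_force": force on the tool from outside, world axes, zero at the start; "torque": the same for the moment, N m; "width": opening from 0.0 (shut) to 1.0 (fully open).
Only numpy, scipy, OpenCV 4.12 (cv2) and the standard library are available. Lean on these libraries where they do the work, as an engineer would, in place of code of your own. Each camera call takes 0.05 s, during which the arm holds its last target.

## Working session

There is one attempt and no reset: what is moved stays moved. The work goes in short steps, Python scripts to look and compute and a tool call to move; the robot and the scene stay as the last step left them, time stands still between calls to the robot, and variables do not carry over. Pictures are saved under pics/ and viewed, and the job is handed in when it is done.

Besides the shell and the picture viewer there is one more tool, called after "Request:" as name(argument=value, ...), one argument or row to a line, values as JSON. arm_command: Moves the arm, as the interface text tells. Its arguments: {"type":"object","properties":{"series":{"type":"array"},"newtons":{"type":"number"}},"required":["series"]}

```bash
mkdir -p pics
python3 - <<'E'
from workcell import bot
import cv2,numpy as np
s=bot.read_state();print({k:np.round(v,3) for k,v in s.items()}, bot.finger_overhang)
for n in("scene","top"):
    p,d=bot.read_camera(n);cv2.imwrite(f"pics/{n}0.png",p);np.save(f"{n}0.npy",d)
    i=bot.camera_info(n);np.savez(f"{n}_i.npz",**{k:np.array(i[k]) for k in("K","extrinsics")})
    print(np.round(i["K"],1),np.round(i["extrinsics"],3))
E
```

```text
{'time': np.float64(0.0), 'q': array([ 1.08 ,  0.265,  1.605,  0.   ,  1.274, -0.037]), 'joint_vel': array([ 0.   ,  0.002,  0.001,  0.001, -0.   ,  0.002]), 'joint_torque': array([ 1.0000e-03, -5.1514e+01, -3.6731e+01,  0.0000e+00,  1.3000e-02,
        0.0000e+00]), 'tool_pos': array([0.296, 0.606, 0.252]), 'tcp_rot': array([ 0.354,  1.542, -0.358]), 'wrist_force': array([ 0.154, -0.021, -0.139]), 'torque': array([-0.024, -0.047, -0.044]), 'width': np.float64(0.999)} 0.022
[[392.1   0.  320.6]
 [  0.  392.1 201.6]
 [  0.    0.    1. ]] [[ 0.497 -0.625  0.602 -0.273]
 [-0.868 -0.342  0.361 -0.547]
 [-0.02  -0.701 -0.712  1.084]
 [ 0.     0.     0.     1.   ]]
[[453.8   0.  326.9]
 [  0.  453.8 195.6]
 [  0.    0.    1. ]] [[-0.396 -0.848  0.352 -0.063]
 [-0.918  0.37  -0.141  0.201]
 [-0.011 -0.379 -0.925  1.751]
 [ 0.     0.     0.     1.   ]]
```

View pics/scene0.png

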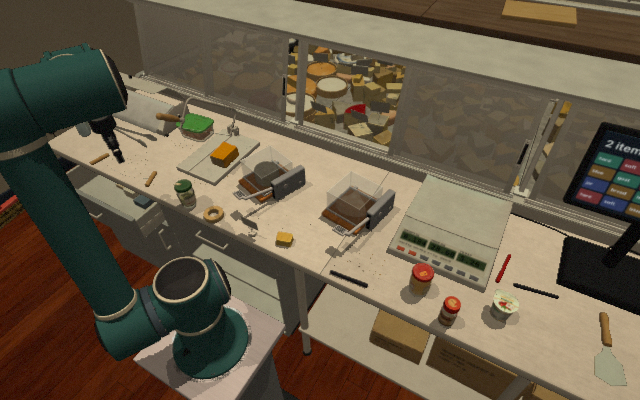

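View pics/top0.png

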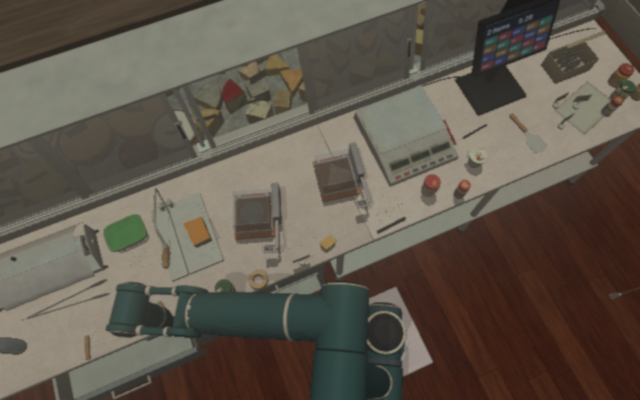

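Run:
```python
import cv2,numpy as np
a=cv2.imread("pics/scene0.png")[130:290,200:420]
b=cv2.imread("pics/top0.png")[130:290,210:410]
a=cv2.convertScaleAbs(cv2.resize(a,None,fx=3.6,fy=3.6,interpolation=2),alpha=1.5,beta=20)
b=cv2.convertScaleAbs(cv2.resize(b,None,fx=3.6,fy=3.6,interpolation=2),alpha=1.5,beta=20)
cv2.imwrite("pics/sc1.png",a);cv2.imwrite("pics/tc1.png",b)
```

```text
(no output)
```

View pics/sc1.png

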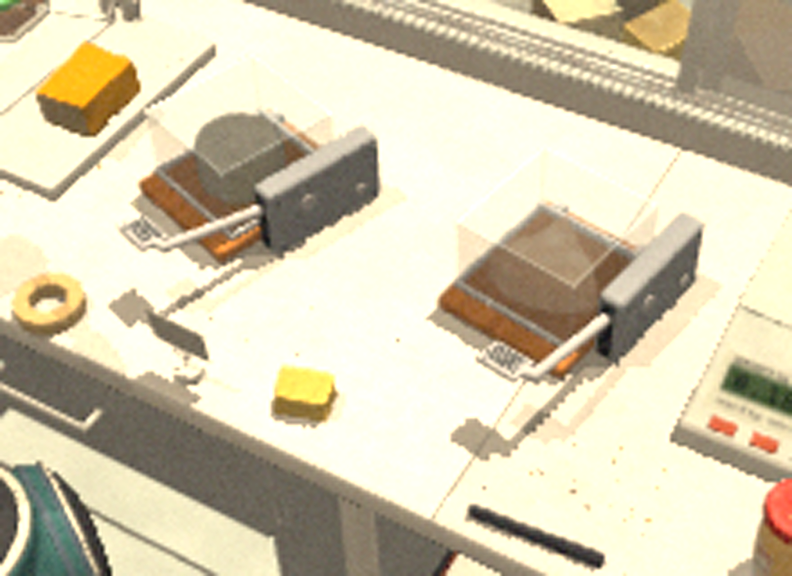

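View pics/tc1.png

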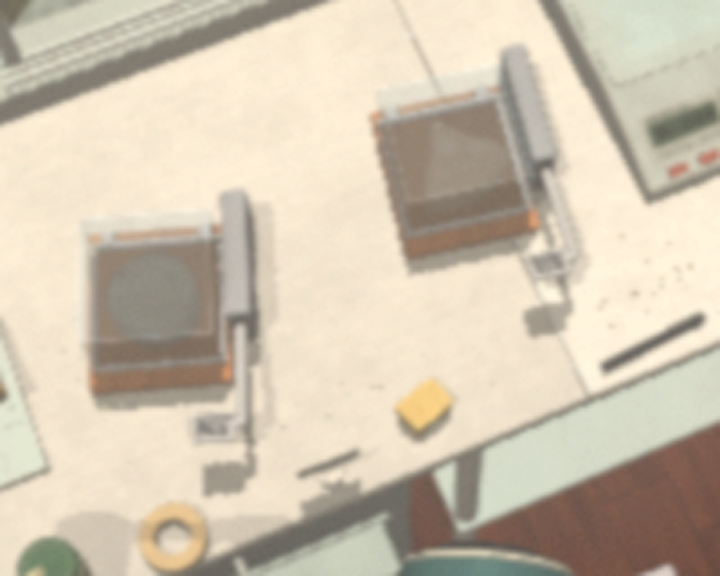

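Left keeper (top picture, around pixel 250,215) shows a round disc with a cylindrical profile. The right one shows a triangular wedge. So I'll use the left keeper; next I locate its pad and yaw.

```bash
cat > h.py <<'E'
import numpy as np,cv2
def ray(name,u,v,z):
    i=np.load(f"{name}_i.npz");K=i["K"];E=i["extrinsics"]
    d=E[:3,:3]@np.linalg.solve(K,[u,v,1]);o=E[:3,3];return o+d*(z-o[2])/d[2]
def cloud(name,d=None,i=None):
    if d is None:d=np.load(f"{name}0.npy")
    i=i or np.load(f"{name}_i.npz");K=i["K"];E=i["extrinsics"]
    v,u=np.mgrid[:400,:640];P=np.stack([(u-K[0][2])/K[0][0]*d,(v-K[1][2])/K[1][1]*d,d],-1)
    W=P@E[:3,:3].T+E[:3,3];W[d<=0]=np.nan;return W
E
python3 - <<'E'
from h import *
np.set_printoptions(precision=4,suppress=True)
print("pad",ray("top",270,248.6,.094),ray("scene",239.7,194.4,.094))
# gearcase: grey pixels, z .083-.1
for n in("top","scene"):
    W=cloud(n);im=cv2.imread(f"pics/{n}0.png").astype(int)
    sat=im.max(2)-im.min(2)
    m=(W[...,2]>.082)&(W[...,2]<.1)&(sat<25)&(im.max(2)<150)
    reg=np.zeros_like(m)
    if n=="top": reg[175:225,262:290]=1
    else: reg[160:200,265:310]=1
    m&=reg
    P=W[m][:,:2].astype(np.float32);print(n,len(P))
    (c,s,a)=cv2.minAreaRect(P);print(c,s,a,cv2.boxPoints((c,s,a)))
    vx=cv2.fitLine(P,cv2.DIST_HUBER,0,.01,.01).ravel();print(vx,np.arctan2(vx[1],vx[0]))
# others
for nm,u,v,z in [("tape",258.3,279,.019),("tag",301,259,.04),("cut",328,243,.03),("olive",223,287,.109)]: print(nm,ray("top",u,v,z))
E
```

```text
pad [0.4548 0.2308 0.094 ] [0.4542 0.2298 0.094 ]
top 277
(0.6220803260803223, 0.15375186502933502) (0.05662485584616661, 0.1810213178396225) 62.14146041870117 [[0.5288 0.171 ]
 [0.6889 0.0864]
 [0.7153 0.1365]
 [0.5553 0.2211]]
[ 0.9415 -0.337   0.6289  0.1483] -0.34374505
scene 270
(0.6261475086212158, 0.15078909695148468) (0.04748287796974182, 0.1582602709531784) 71.3609390258789 [[0.5436 0.1536]
 [0.6935 0.103 ]
 [0.7087 0.148 ]
 [0.5588 0.1986]]
[ 0.8736 -0.4867  0.6134  0.1515] -0.5082631
tape [0.3833 0.3159 0.019 ]
tag [0.3852 0.1366 0.04  ]
cut [0.4051 0.0147 0.03  ]
olive [0.3837 0.4373 0.109 ]
```

```bash
cat >> h.py <<'E'
from scipy.spatial.transform import Rotation as R
def plan(goal,yaw,tilt=0):
    from workcell import bot
    s=bot.read_state();Rt=R.from_rotvec(s["tcp_rot"]);p=np.array(s["tool_pos"])
    best=None
    for sg in(1,-1):
        y=sg*np.array([-np.sin(yaw),np.cos(yaw),0]);x=np.array([0,0,-1.]);G=R.from_matrix(np.stack([x,y,np.cross(x,y)],1))
        r=(Rt.inv()*G).as_rotvec()
        if best is None or np.linalg.norm(r)<np.linalg.norm(best):best=r
    print("pos",p,"R\n",Rt.as_matrix(),"\nturn(tool)",best,"shift cm(tool now)",Rt.inv().apply(np.array(goal)-p)*100,"q",s["q"],"F",s["wrist_force"],"w",s["width"],"t",s["time"])
E
python3 - <<'E'
from h import *
np.set_printoptions(precision=4,suppress=True)
c=lambda u,v:(u/3.6+210,v/3.6+130)
def an(a,b,z):
    A=ray("top",*c(*a),z);B=ray("top",*c(*b),z);d=B-A;print(A,B,np.arctan2(d[1],d[0]))
an((225,320),(222,195),.09);an((248,322),(247,195),.09)
an((93,393),(232,383),.0); an((93,375),(232,363),.02)
print(np.pi/2)
plan([.4545,.2303,.2],-.37)
E
```

```text
[0.5636 0.1801 0.09  ] [0.7026 0.1311 0.09  ] -0.33912871445432946
[0.5515 0.1582 0.09  ] [0.6915 0.1056 0.09  ] -0.35965642946626264
[0.5757 0.3449 0.    ] [0.5246 0.1982 0.    ] -1.90635220078362
[0.5881 0.3365 0.02  ] [0.5395 0.19   0.02  ] -1.8910689107690262
1.5707963267948966
pos [0.2956 0.6061 0.252 ] R
 [[-0.001   0.4384  0.8988]
 [-0.0019  0.8988 -0.4384]
 [-1.     -0.0021 -0.0001]] 
turn(tool) [-0.0838 -0.0002  0.0021] shift cm(tool now) [  5.2591 -26.802   30.7561] q [ 1.0801  0.2647  1.6053 -0.      1.2737 -0.0369] F [ 0.6377 -0.3849  0.7245] w 0.9986284306081729 t 0.1
```

Request:
arm_command(
  series=[
    [[0, 0, 0, 0, -2.7, 3.1, 0], [0, 0, 0, 0, -2.7, 3.1, 0], [0, 0, 0, 0, -2.7, 3.1, 0], [0, 0, 0, 0, -2.7, 3.1, 0], [0, 0, 0, 0, -2.7, 3.1, 0], [0, 0, 0, 0, -2.7, 3.1, 0], [0, 0, 0, 0, -2.7, 3.1, 0], [0, 0, 0, 0, -2.7, 3.1, 0], [-0.11, 0, 0, 0, 0, 0, 0], [0, 0, 0, 0, 0, 0, 0]],
  ],
  newtons=40,
)

```text
time: 1.1
tool_pos: [0.4253, 0.2904, 0.2458]
tcp_rot: [0.258, 1.56, -0.273]
wrist_force: [-0.1, -0.8, 0.4]
width: -0.001
```

Run:
```python
from h import *
from workcell import bot
np.set_printoptions(precision=4,suppress=True)
plan([.4545,.2303,.2],-.34)
i=bot.camera_info("wrist");p,d=bot.read_camera("wrist");np.savez("wrist_i.npz",K=i["K"],extrinsics=i["extrinsics"]);np.save("wrist0.npy",d);cv2.imwrite("pics/w0.png",cv2.convertScaleAbs(p,alpha=1.3,beta=15))
```

```text
pos [0.4253 0.2904 0.2458] R
 [[-0.007   0.3318  0.9433]
 [-0.0088  0.9433 -0.3319]
 [-0.9999 -0.0106 -0.0037]] 
turn(tool) [ 0.0017 -0.0037  0.0106] shift cm(tool now) [ 4.6084 -4.6558  4.768 ] q [ 0.5532 -0.0287  1.9433 -0.004   1.2376 -0.678 ] F [-0.1014 -0.7621  0.378 ] w -0.0011166955989268235 t 1.1
```

View pics/w0.png

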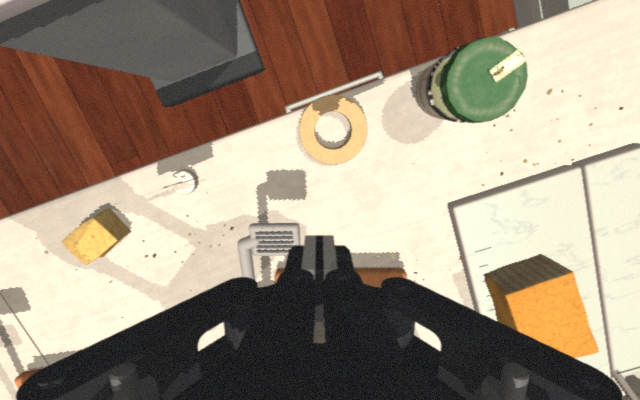

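The wrist picture shows the grooved pad at about (275,239), with the fingers at (318,255). The pad looks square to the tool, and the tag puck at (183,180) and the tape roll at (333,130) are clear of it. Measuring the pad from this view.

Run:
```python
from h import *
np.set_printoptions(precision=4,suppress=True)
W=cloud("wrist")
print("ray",ray("wrist",275,239,.094))
c=[(250,225),(299,224),(299,254),(251,254)]
P=[ray("wrist",*q,.094) for q in c];print(np.array(P));d=P[0]-P[1];print("yaw",np.arctan2(d[1],d[0])+np.pi/2)
r=W[226:252,253:297].reshape(-1,3);m=(r[:,2]>.08)&(r[:,2]<.11);print(m.mean(),np.median(r[m],0),r[m].mean(0))
m2=W[...,2];print(W[229,275],W[249,275])
print("pivot tag",ray("wrist",183,180,.01))
```

```text
ray [0.4554 0.2354 0.094 ]
[[0.4352 0.2189 0.094 ]
 [0.4489 0.2613 0.094 ]
 [0.4766 0.251  0.094 ]
 [0.462  0.2087 0.094 ]]
yaw -0.3136804743891073
0.958916083916084 [0.4538 0.2348 0.0954] [0.4538 0.2349 0.0952]
[0.4452 0.2399 0.0974] [0.4651 0.2313 0.0927]
pivot tag [0.3811 0.138  0.01  ]
```

Request:
arm_command(
  series=[
    [[0, -0.004, 0.011, 0, 0, 0, 0], [0, 0, 0, 0.5, -2.2, 2.4, 0], [0, 0, 0, 0.5, -2.2, 2.4, 0], [0, 0, 0, 3, 0, 0, 0], [0, 0, 0, 3, 0, 0, 0], [0, 0, 0, 2, 0, 0, 0], [0, 0, 0, 0, 0, 0, 0]],
  ],
)

```text
time: 1.85
tool_pos: [0.4562, 0.2378, 0.154]
tcp_rot: [0.272, 1.549, -0.263]
wrist_force: [-1.7, 0.1, -0.0]
width: 0.002
```

Run:
```python
from h import *
from workcell import bot
np.set_printoptions(precision=4,suppress=True)
plan([.4545,.2335,.118],-.33)
i=bot.camera_info("wrist");p,d=bot.read_camera("wrist");cv2.imwrite("pics/w1.png",cv2.convertScaleAbs(p,alpha=1.3,beta=15))
p,d=bot.read_camera("scene");cv2.imwrite("pics/s1.png",cv2.resize(p[120:250,190:350],None,fx=4,fy=4))
```

```text
pos [0.4562 0.2378 0.154 ] R
 [[ 0.0057  0.3348  0.9423]
 [ 0.0044  0.9423 -0.3348]
 [-1.      0.0061  0.0039]] 
turn(tool) [-0.0114  0.004  -0.0061] shift cm(tool now) [ 3.5995 -0.4828 -0.0295] q [ 0.4311  0.042   2.0511  0.0019  1.0415 -0.7993] F [-1.6616  0.0605 -0.0349] w 0.0016340635431496553 t 1.85
```

View pics/w1.png

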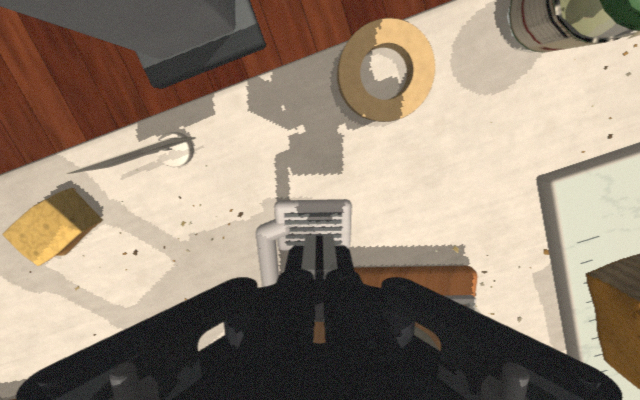

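View pics/s1.png

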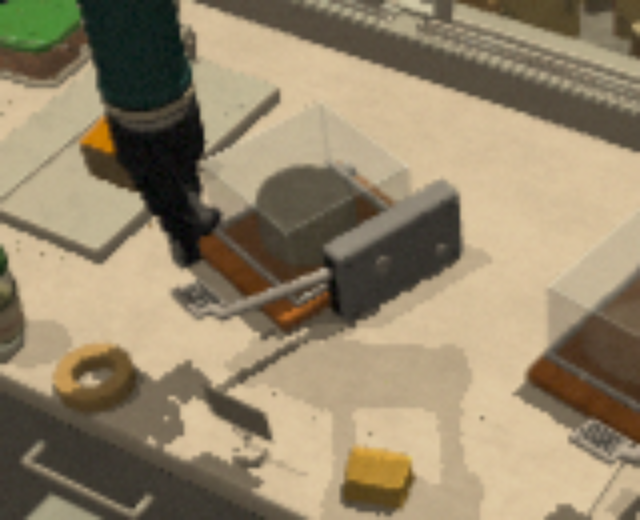

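The cylinder in the pressed-for keeper confirms it is the round one, and the fingertips sit over its pad. Pressing now.

Request:
arm_command(
  series=[
    [[-0.01, 0.004, -0.006, 1, -0.3, 0, 0], [0, 0, 0, 1, 0, 0, 0], [0, 0, 0, 1, 0, 0, 0], [0, 0, 0, 1, 0, 0, 0], [0, 0, 0, 1, 0, 0, 0]],
  ],
)

```text
time: 2.45
tool_pos: [0.4613, 0.2391, 0.1098]
tcp_rot: [0.265, 1.542, -0.251]
wrist_force: [-2.9, 0.3, 4.7]
width: -0.002
```

Run:
```python
from h import *
from workcell import bot
np.set_printoptions(precision=4,suppress=True)
plan([.454,.2345,.1098],-.33)
i=bot.camera_info("wrist");p,d=bot.read_camera("wrist");cv2.imwrite("pics/w2.png",cv2.convertScaleAbs(p,alpha=1.3,beta=15))
```

```text
pos [0.4613 0.2391 0.1098] R
 [[ 0.0142  0.3231  0.9463]
 [ 0.007   0.9463 -0.3232]
 [-0.9999  0.0112  0.0112]] 
turn(tool) [ 0.0009  0.0112 -0.0112] shift cm(tool now) [-0.0155 -0.6695 -0.5464] q [ 0.4299  0.0994  2.0821  0.0005  0.9443 -0.8121] F [-2.8877  0.2816  4.6703] w -0.002007435824022118 t 2.45
```

View pics/w2.png

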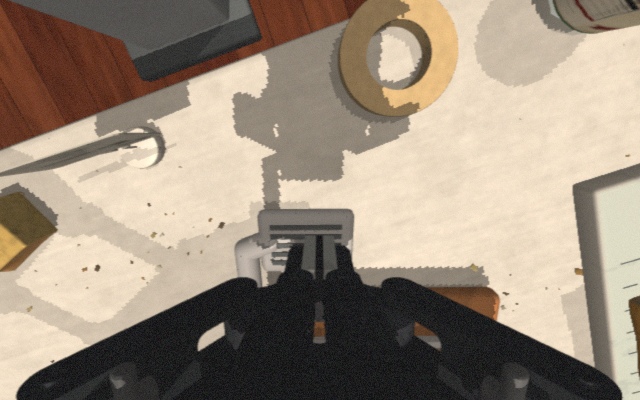

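Fingertips are 6 mm left of and 5 mm behind the pad middle (pad centre at about column 305). I'll ease up, recentre, then press.

Request:
arm_command(
  series=[
    [[0, 0, 0, -0.2, 0, 0, 0], [0, 0, 0, -0.2, 0, 0, 0], [0, 0, 0, -0.2, 0, 0, 0], [0, 0, 0, -0.2, 0, 0, 0], [0, 0, 0, -0.3, 0, 0, 0], [0, 0, 0, -0.4, 0, 0, 0], [0, 0.011, -0.011, -0.5, 0, 0, 0], [0, 0, 0, 0, -0.5, -0.6, 0], [0, 0, 0, 0, -0.2, -0.2, 0]],
  ],
)

```text
time: 3.4
tool_pos: [0.4505, 0.2341, 0.1302]
tcp_rot: [0.257, 1.557, -0.26]
wrist_force: [0.0, 0.3, -1.0]
width: 0.003
```

Run:
```python
from h import *
np.set_printoptions(precision=4,suppress=True)
plan([.454,.2340,.118],-.33)
```

```text
pos [0.4505 0.2341 0.1302] R
 [[-0.0019  0.3234  0.9463]
 [-0.0016  0.9463 -0.3234]
 [-1.     -0.0021 -0.0013]] 
turn(tool) [ 0.0007 -0.0013  0.0022] shift cm(tool now) [1.2188 0.1059 0.3326] q [ 0.4306  0.0627  2.0784 -0.0008  1.0029 -0.8105] F [ 0.0152  0.2741 -1.0065] w 0.0028381454700467886 t 3.4
```

Request:
arm_command(
  series=[
    [[0, 0, 0, 0.7, 0.1, 0, 0], [0, 0, 0, 0.7, 0, 0, 0], [0, 0, 0, 0.7, 0, 0, 0], [0, 0, 0, 0.7, 0, 0, 0]],
  ],
)

```text
time: 3.8
tool_pos: [0.45, 0.2356, 0.1012]
tcp_rot: [0.258, 1.557, -0.259]
wrist_force: [-2.6, 0.5, 3.3]
width: 0.0
```

Run:
```python
from h import *
np.set_printoptions(precision=4,suppress=True)
plan([.452,.2340,.1],-.33)
```

```text
pos [0.45   0.2356 0.1012] R
 [[-0.0019  0.3236  0.9462]
 [-0.0001  0.9462 -0.3236]
 [-1.     -0.0007 -0.0017]] 
turn(tool) [ 0.0004 -0.0017  0.0007] shift cm(tool now) [ 0.122  -0.0827  0.2398] q [ 0.4327  0.0996  2.1004  0.0009  0.9433 -0.809 ] F [-2.623   0.4905  3.2589] w 4.999729392158608e-05 t 3.8
```

Request:
arm_command(
  series=[
    [[0, 0, 0, 0.7, -0.1, 0.1, 0], [0, 0, 0, 0.7, 0, 0, 0], [0, 0, 0, 0.7, 0, 0.05, 0], [0, 0, 0, 0.7, 0, 0, 0], [0, 0, 0, 0.7, 0, 0.05, 0], [0, 0, 0, 0.6, 0, 0, 0]],
  ],
)

```text
time: 4.4
tool_pos: [0.4516, 0.2341, 0.0557]
tcp_rot: [0.258, 1.557, -0.259]
wrist_force: [0.9, -0.3, 3.2]
width: -0.002
```

Run:
```python
from h import *
np.set_printoptions(precision=4,suppress=True)
plan([.453,.2340,.046],-.33)
```

```text
pos [0.4516 0.2341 0.0557] R
 [[-0.0022  0.3234  0.9463]
 [-0.0001  0.9463 -0.3234]
 [-1.     -0.0008 -0.002 ]] 
turn(tool) [ 0.0007 -0.002   0.0008] shift cm(tool now) [0.9731 0.0392 0.1323] q [ 0.4286  0.1663  2.1266  0.0011  0.8507 -0.8136] F [ 0.9323 -0.3166  3.1695] w -0.0021367526896355596 t 4.4
```

Request:
arm_command(
  series=[
    [[0, 0, 0, 0.4, 0, 0.1, 0], [0, 0, 0, 0.4, 0, 0, 0], [0, 0, 0, 0.3, 0, 0, 0]],
  ],
)

```text
time: 4.7
tool_pos: [0.4534, 0.2338, 0.0462]
tcp_rot: [0.258, 1.558, -0.259]
wrist_force: [-15.8, -5.5, 46.0]
width: -0.005
```

Run:
```python
from h import *
from workcell import bot
np.set_printoptions(precision=4,suppress=True)
plan([.453,.2340,.046],-.33)
p,d=bot.read_camera("scene");cv2.imwrite("pics/s2.png",cv2.resize(p[120:250,190:350],None,fx=4,fy=4))
```

```text
pos [0.4534 0.2338 0.0462] R
 [[-0.0028  0.3234  0.9462]
 [-0.0007  0.9462 -0.3234]
 [-1.     -0.0016 -0.0024]] 
turn(tool) [ 0.0006 -0.0024  0.0016] shift cm(tool now) [ 0.0237  0.0058 -0.0455] q [ 0.4269  0.184   2.1278  0.0007  0.8327 -0.815 ] F [-15.812   -5.4666  45.9644] w -0.004616173301005292 t 4.7
```

View pics/s2.png

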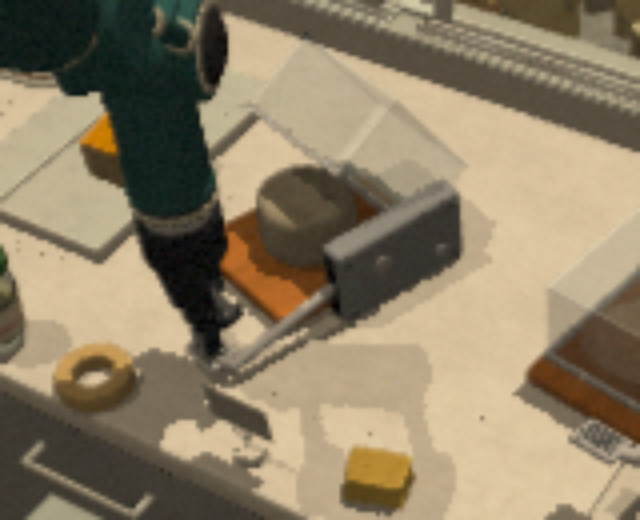

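The picture shows the lid wide open and the lever at its stop, with about 46 N of push. I'll hold more lightly.

Request:
arm_command(
  series=[
    [[0, 0, 0, 0, 0, 0, 0], [0, 0, 0, 0.05, 0, 0, 0], [0, 0, 0, 0.05, 0, 0, 0], [0, 0, 0, 0.05, 0, 0, 0], [0, 0, 0, 0.05, 0, 0, 0], [0, 0, 0, 0.05, 0, 0, 0], [0, 0, 0, 0.05, 0, 0, 0], [0, 0, 0, 0.05, 0, 0, 0], [0, 0, 0, 0.05, 0, 0, 0], [0, 0, 0, 0.05, 0, 0, 0]],
  ],
)

```text
time: 5.75
tool_pos: [0.4533, 0.2337, 0.047]
tcp_rot: [0.256, 1.56, -0.261]
wrist_force: [-3.8, -0.9, 9.4]
width: -0.002
```

Request:
arm_command(
  series=[
    [[0, 0, 0, 0.05, 0, 0, 0], [0, 0, 0, 0.05, 0, 0, 0], [0, 0, 0, 0.05, 0, 0, 0], [0, 0, 0, 0.05, 0, 0, 0], [0, 0, 0, 0.05, 0, 0, 0], [0, 0, 0, 0.05, 0, 0, 0], [0, 0, 0, 0.05, 0, 0, 0], [0, 0, 0, 0.05, 0, 0, 0], [0, 0, 0, 0.05, 0, 0, 0], [0, 0, 0, 0.05, 0, 0, 0]],
  ],
)

```text
time: 6.75
tool_pos: [0.4534, 0.2337, 0.0471]
tcp_rot: [0.255, 1.563, -0.263]
wrist_force: [-4.3, 0.4, 9.2]
width: 0.002
```

Request:
arm_command(
  series=[
    [[0, 0, 0, 0.05, 0, 0, 0], [0, 0, 0, 0.05, 0, 0, 0], [0, 0, 0, 0.05, 0, 0, 0], [0, 0, 0, 0.05, 0, 0, 0], [0, 0, 0, 0.05, 0, 0, 0]],
  ],
)

```text
time: 7.25
tool_pos: [0.4534, 0.2337, 0.0471]
tcp_rot: [0.254, 1.564, -0.264]
wrist_force: [-3.7, -0.4, 10.1]
width: 0.003
```

Run:
```python
from h import *
from workcell import bot
np.set_printoptions(precision=4,suppress=True)
plan([.453,.2340,.046],-.33)
p,d=bot.read_camera("scene");cv2.imwrite("pics/s3.png",cv2.resize(p[120:250,190:350],None,fx=4,fy=4))
```

```text
pos [0.4534 0.2337 0.0471] R
 [[-0.0099  0.3235  0.9462]
 [-0.0043  0.9462 -0.3236]
 [-0.9999 -0.0073 -0.008 ]] 
turn(tool) [ 0.0005 -0.008   0.0073] shift cm(tool now) [ 0.1114  0.011  -0.049 ] q [ 0.427   0.187   2.122   0.0002  0.8434 -0.8144] F [-3.7331 -0.4423 10.1409] w 0.00273387915097701 t 7.25
```

View pics/s3.png

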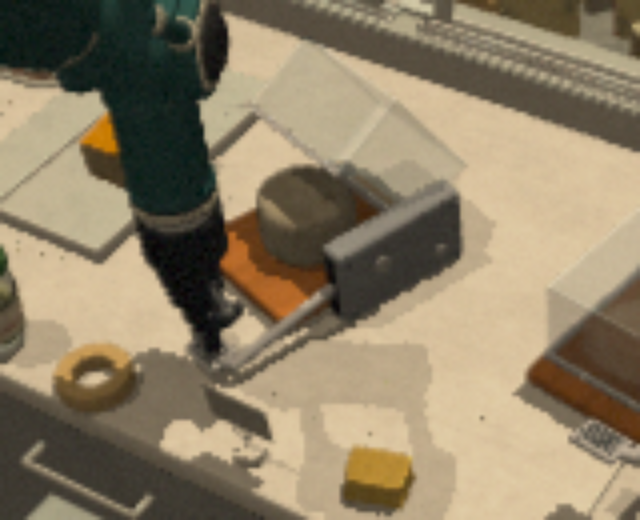

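The lid has been fully open for over 2.5 s, at 10 N on the stop. Easing up now.

Request:
arm_command(
  series=[
    [[0, -0.004, 0.004, -0.1, 0, 0, 0], [0, -0.004, 0.003, -0.2, 0, 0, 0], [0, 0, 0, -0.3, 0, 0, 0], [0, 0, 0, -0.3, 0, 0, 0], [0, 0, 0, -0.3, 0, 0, 0], [0, 0, 0, -0.3, 0, 0, 0], [0, 0, 0, -0.3, 0, 0, 0], [0, 0, 0, -0.3, 0, 0, 0]],
  ],
)

```text
time: 8.1
tool_pos: [0.4518, 0.2337, 0.0679]
tcp_rot: [0.258, 1.558, -0.26]
wrist_force: [-2.1, 1.1, 2.1]
width: -0.003
```

Run:
```python
from h import *
np.set_printoptions(precision=4,suppress=True)
plan([.452,.2340,.1],-.33)
```

```text
pos [0.4518 0.2337 0.0679] R
 [[-0.0033  0.3239  0.9461]
 [-0.0006  0.9461 -0.3239]
 [-1.     -0.0016 -0.003 ]] 
turn(tool) [ 0.0001 -0.003   0.0016] shift cm(tool now) [-3.206   0.0286  0.002 ] q [ 0.4279  0.1487  2.1191  0.0011  0.8771 -0.8137] F [-2.0512  1.129   2.1255] w -0.002588230180943444 t 8.1
```

Request:
arm_command(
  series=[
    [[0, 0, 0, -0.3, 0, 0, 0], [0, 0, 0, -0.3, 0, 0, 0], [0, 0, 0, -0.3, 0, 0, 0], [0, 0, 0, -0.3, 0, 0, 0], [0, 0, 0, -0.3, 0, 0, 0], [0, 0, 0, -0.3, 0, 0, 0], [0, 0, 0, -0.3, 0, 0, 0], [0, 0, 0, -0.3, 0, 0, 0]],
  ],
)

```text
time: 8.9
tool_pos: [0.4526, 0.2334, 0.0948]
tcp_rot: [0.258, 1.557, -0.26]
wrist_force: [-1.4, -0.7, 3.8]
width: -0.001
```

Run:
```python
from h import *
np.set_printoptions(precision=4,suppress=True)
plan([.453,.2340,.12],-.33)
```

```text
pos [0.4526 0.2334 0.0948] R
 [[-0.0017  0.3237  0.9462]
 [-0.001   0.9462 -0.3237]
 [-1.     -0.0015 -0.0013]] 
turn(tool) [ 0.0004 -0.0013  0.0015] shift cm(tool now) [-2.5204  0.0628  0.0114] q [ 0.4273  0.1109  2.1019 -0.0002  0.9308 -0.8137] F [-1.3534 -0.6934  3.7538] w -0.0006872113995031556 t 8.9
```

Request:
arm_command(
  series=[
    [[0, 0, 0, -0.2, 0, 0, 0], [0, 0, 0, -0.2, 0, 0, 0], [0, 0, 0, -0.2, 0, 0, 0], [0, 0, 0, -0.2, 0, 0, 0], [0, 0, 0, -0.2, 0, 0, 0], [0, 0, 0, -0.15, 0, 0, 0], [0, 0, 0, -0.15, 0, 0, 0], [0, 0, 0, -0.15, 0, 0, 0], [0, 0, 0, -0.15, 0, 0, 0], [0, 0, 0, -0.15, 0, 0, 0]],
  ],
)

```text
time: 9.9
tool_pos: [0.4554, 0.2326, 0.115]
tcp_rot: [0.257, 1.551, -0.259]
wrist_force: [0.5, -2.0, 3.9]
width: -0.003
```

Request:
arm_command(
  series=[
    [[0, 0, 0, -0.15, 0, 0, 0], [0, 0, 0, -0.15, 0, 0, 0], [0, 0, 0, -0.15, 0, 0, 0], [0, 0, 0, -0.15, 0, 0, 0]],
  ],
)

```text
time: 10.3
tool_pos: [0.4541, 0.2327, 0.1202]
tcp_rot: [0.257, 1.554, -0.26]
wrist_force: [-0.1, 0.5, 0.2]
width: 0.003
```

Force is near zero at z = 0.120, so the lever is fully up. I'll rise a little more, slowly, then move clear.

Request:
arm_command(
  series=[
    [[0, 0, 0, -0.15, 0, 0, 0], [0, 0, 0, -0.2, 0, 0, 0], [0, 0, 0, -0.3, 0, 0, 0], [0, 0, 0, -1, 0, 0, 0], [0, 0, 0, -3, 0, 0, 0], [0, 0, 0, -3, 0, 0, 0], [0, 0, 0, -3, 0, 0, 0], [0, 0, 0, 0, 0, 0, 0], [0, 0, 0, 0, 0, 0, 0]],
  ],
)

```text
time: 11.2
tool_pos: [0.4525, 0.2329, 0.2325]
tcp_rot: [0.257, 1.557, -0.26]
wrist_force: [-1.1, 0.1, -0.6]
width: 0.0
```

Run:
```python
from h import *
from workcell import bot
np.set_printoptions(precision=4,suppress=True)
plan([.453,.2340,.12],-.33)
p,d=bot.read_camera("scene");cv2.imwrite("pics/s4.png",cv2.resize(p[120:270,190:390],None,fx=4,fy=4))
```

```text
pos [0.4525 0.2329 0.2325] R
 [[-0.0016  0.3234  0.9463]
 [-0.0021  0.9463 -0.3234]
 [-1.     -0.0025 -0.0008]] 
turn(tool) [ 0.0007 -0.0008  0.0025] shift cm(tool now) [11.2507  0.1543  0.0238] q [ 0.4272 -0.0365  1.9757 -0.0014  1.2046 -0.8138] F [-1.1329  0.1104 -0.5752] w 9.379194569883887e-05 t 11.2
```

View pics/s4.png

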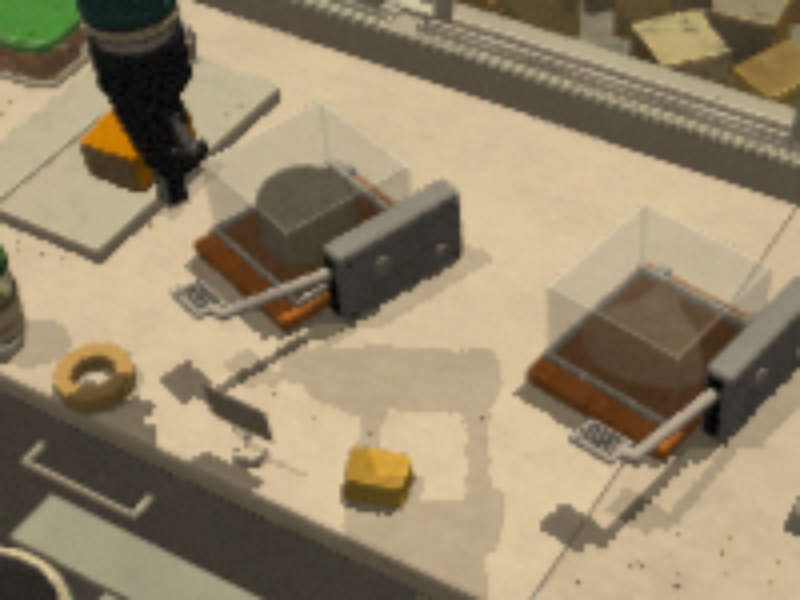

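Both lids are shut, the pad is back at rest (about 197,297), the bystanders look unmoved, and the gripper is clear above. Handing in.

```bash
python3 -c "
from workcell import bot
print(bot.finish_job())"
```

```text
the job is handed in; nothing more can be done
None
```

I pressed the lever of the round-cheese keeper (the left one) to its stop with closed fingertips. I held it there for about 2.5 s, eased it up at roughly 30 mm/s slowing to 15 mm/s, then lifted clear and handed the job in. No verdict came back.

**Last checks:** The pictures showed the lid fully open during the hold. After I lifted clear, they showed both lids shut, the pad back at rest, and the tape roll, tag stand and small cheese cut where they had been. The marker, honey jar and pepper jar were outside that last picture and only the edge of the olive jar was in it; the arm stayed well away from all four. When the lever reached the top, the force on the fingertips had dropped to about 0.2 N. The job finished at about 11 s of the 45 s allowed.

**What did not go to plan:**
- **First press off centre:** The fingertips landed about 6 mm to the left of and 5 mm behind the pad's middle. I eased back up after only a small part of the lever's travel, recentred and pressed again.
- **Brief high force:** The push reached 46 N when the lever met its stop, and I dropped it to about 10 N for the hold. That is under the 120 N wrist limit, and it was the fingertips pressing rather than the arm or gripper body.

I could not read the lid angle or speed directly. That the lid closed gently is inferred from the slow, steady rise under contact.

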